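# Rock the sorting gate over and feed the larger ball down the right chute

### The job

The seesaw gate of the ball sorter leans to the left; gently press down its raised right end with a fingertip so that it rocks over its pivot and leans fully to the right. Then nudge the larger of the two white grinding balls forward along its lane on the feed deck, so that it drops onto the gate and rolls by itself down the right chute. Only press and push, never pick the balls up; leave the smaller ball in its seat and the things standing around where they are.

Things in the scene. Friction and masses are not known exactly. Their poses are not given: they have to be found in the camera images.
- sorter: Ball sorter, aluminium with grey chutes, fixed; 182 x 344 x 114 mm. Origin on the worktop under the gate's middle; x points from feed deck to back cheek (away from robot), y to the left chute, z up. Gate lies between front cheek (x -44 to -39, top z 100 mm) and back cheek (x 39 to 44, top z 110), y -92 to 92. Feed deck: x -138 to -38 mm, y -53 to 53, floor z 108 at the open rear end, 102 at the gate.
- gate (a joint): Tilt (rad) of the seesaw gate: flat steel plate 70 (sorter x) x 160 (y) x 8 mm, turning about a line along sorter x at y 0, z 45 mm, upper face 35 mm above that line. -0.28: leans left to its stop (start), +0.28: right stop. Over-centre by its own weight: pushed past level it falls to the other stop and stays. About 1.5 N down on the raised end tips it.
- left_lane (a point): Seat in the feed deck's left lane, on its floor: sorter x -85, y +32, z 105 mm. Lane 36 mm wide along sorter x, side walls only 6 mm high, floor falling 0.06 rad toward the gate. The ball sits between two cross wires 1.8 mm high, 15 mm apart; about 0.5 N toward the gate (+x) takes it over the wire, then it rolls on by itself over the edge, 47 mm on.
- right_lane (a point): The same seat in the right lane: sorter x -85, y -32, z 105 mm. Push a ball at its mid-height or lower: pressed from above its middle it jams against the wire.
- large_ball: The larger white ceramic grinding ball, 30 mm diameter, about 80 g; origin on its surface, turning with it (use its centre instead).
- gate_left (a point): Point on the upper face of the gate, 15 mm from its left (sorter +y) end, midway in x; moves with the gate. About 61 mm above the worktop when that end is low, 97 mm when it is high.
- gate_right (a point): Point on the upper face of the gate, 15 mm from its right (sorter -y) end, midway in x; moves with the gate. About 97 mm above the worktop when that end is raised, 61 mm when it is low, 80 mm when the gate is level.
- large_ball_center (a point): Centre of the larger white ceramic grinding ball, 30 mm diameter, about 80 g. Starts in the seat of one of the two lanes, centre about 120 mm above the worktop; which lane differs from run to run.
- small_ball_center (a point): Centre of the smaller white ceramic grinding ball, 20 mm diameter, about 25 g. Starts in the seat of the other lane and must stay there.
- right_chute (a point): Right chute: grey trough from 88 to 168 mm right of the sorter's middle, walls 66 mm, end wall 72 mm high, floor falling outward. The point is about 42 mm above the worktop, near where the centre of a fed larger ball comes to rest against the end wall (sorter y -150 mm).
- left_chute (a point): The same point in the left chute (sorter y +150 mm), where the larger ball may not go. (Mind the room: the back of a chair stands at the left of the robot's base, nearest point 0.2 m from the base axis, up to 0.24 m above the worktop level; an arm whose shoulder sticks out to the left must not turn into it.)
- vial: Bystander: screw-cap sample vial standing upright, 24 mm diameter, 59 mm high, in front of the right chute. Origin at the centre of its underside.
- sample_cup: Bystander: white sample cup with black cap, 39 mm diameter, 33 mm high, in front of the left chute. Origin at the centre of its underside.
- calibration_block: Bystander: steel calibration block 30 x 60 x 30 mm, behind the left part of the sorter. Origin at the centre of its underside.
Things that resemble listed ones, but are neither listed nor needed, are in the scene too. What is shaped like the large_ball but orange, purple or turquoise is not meant.

How it is judged (in metres and radians):
On the way, in this order (a step that is already met when the one before it is completed fails the run):
1. the gate leans fully right while the larger ball still lies on the feed deck (value of joint gate above 0.24 rad and x of large_ball_center in the frame of sorter below -0.05 m and z of large_ball_center in the frame of sorter above 0.1 m), for 0.2 s.
2. the larger ball has rolled into the right chute (y of large_ball_center in the frame of sorter between -0.168 and -0.105 m and x of large_ball_center in the frame of sorter between -0.035 and 0.035 m and z of large_ball_center in the frame of sorter below 0.065 m), for 0.2 s.
At the end, for the whole second after the job is handed in: The larger ball lies at rest (under 0.05 m/s) inside the right chute (its centre 105 to 168 mm to the right of the sorter's middle and below 65 mm), the gate leans right by more than 0.24 rad, and the smaller ball is within 8 mm of where it started (all of step 2 and linear speed of large_ball below 0.05 m/s and value of joint gate above 0.24 rad and distance of small_ball_center from where it was at the start of the episode below 0.008 m); the robot touches nothing.
It fails at once if a ball was lifted or carried instead of pushed (height (world z) of any of large_ball_center, small_ball_center above 0.14 m or (x of large_ball_center in the frame of sorter above 0 m and height (world z) of large_ball_center above 0.126 m) or ((y of large_ball_center in the frame of sorter above 0.065 m or y of large_ball_center in the frame of sorter below -0.065 m) and height (world z) of large_ball_center above 0.11 m)).
It fails at once if the larger ball went down the left chute (y of large_ball_center in the frame of sorter above 0.1 m).
It fails at once if the smaller ball was knocked out of its seat (distance of small_ball_center from where it was at the start of the episode above 0.012 m).
It fails at once if the sorter was pressed with more than 30 N (contact force between any of the arm, the fingers and sorter above 30 N).
It fails at once if a bystander was moved by more than 15 mm (distance of any of vial, sample_cup, calibration_block from where it was at the start of the episode above 0.015 m).
It also fails if it takes over 42 s, if anything falls off the work surface, if the arm or the gripper's body presses on something with over 40 N, if the wrist force passes 120 N, or if a joint passes its speed limit or range.

### The arm

A 7-joint arm with a two-finger parallel gripper is mounted at the origin on a cart in front of the work surface, level with it; the furniture and walls round the work are solid. World frame = base frame: x ahead of the robot, y to its left, z up, the work surface at z = 0. Lengths are in m, angles in degrees, forces in N, time in s.
With the tool pointing down it reaches from about 0.425 to 0.875 m from the base axis. Payload 4.7 kg.
Tool frame: the origin (TCP) lies between the finger pads; the fingertips stand env.finger_overhang ahead of it and the grasp point (between the pads) lies 5 mm behind it (env.finger_overhang is the distance from the TCP to the fingertips, in m); z points along the fingers, y is the line along which they close (so a half turn about z gives the same grasp; the last joint's range is limited). The gripper opens to 87 mm and grips with 3 to 60 N. Pads are 19 mm wide; open, the fingers measure 117 mm over their backs; the gripper's body (75 mm by 190 mm) begins 51 mm behind the grasp point.
Start: joints at [-67.661, 18.392, -4.016, 83.108, 1.295, 78.541, -3.26], TCP at [0.239, 0.605, 0.237] pointing down, gripper open.
Joint ranges: [-163.93, 163.93], [-17.29, 119.83], [-79.2, 71.16], [3.27, 140.29], [-89.18, 269.18], [5.43, 117.66], [-154.24, 154.24]. Speed limits (degrees/s): [147.25, 147.25, 180, 180, 180, 180, 180].

### API

Orientations are given as [roll, pitch, yaw] about the fixed x, y, z axes, in that order (R = Rz(yaw) Ry(pitch) Rx(roll)).
In Python, from cell import telemetry, eyes, env, models gives the robot as it stands. The module is installed in compiled form; this text tells all that it offers.
- The arm moves only by the tool drive_tool, never from a script. Its arguments are lists of equal length, an entry for each row: "angular": the turn, a rotation vector about the tool's x, y, z in rad, a list of three; "delta_pos": the shift along the tool's x, y, z in cm, a list of three; "gripper": the finger opening in cm, from 0 to 8.7. A call has 1 to 20 rows; each row shifts and turns the commanded pose from where the row before left it, along the tool's axes as they then stand; what a row does not reach is not made up. A row lasts 1/10 s, in which the tool goes at most 50 mm and 8.59 degrees, less where a joint would pass 70% of its speed; a pose out of reach is approached as far as the arm can. A call with a gripper value outside its range is refused whole. The fingers move at their own pace and stop on an object; "squeeze" is the grip in N (left out, the last holds). Time passes only in rows, so rows that do not move let the fingers close. It gives the time, the measured TCP pose, the force, the opening and the grip force at its end, in the units of the state.
- telemetry.get_obs(): the state, without advancing time (a new reading comes with each control period).
- eyes.read_camera(name): name is "scene" or "top" or "wrist"; returns a dict with "pixels" (480x640x3 uint8, red, green, blue), "mtx" (3x3 intrinsics, pixels), "D" ([k1, k2, p1, p2, k3] as OpenCV has them; the pictures are not rectified), "origin" and "orientation" of the camera in the world. Camera axes: x right, y down, z forward; pixel columns grow to the right and rows downward; lengths in m; the calibration is good to about 2 mm. A picture is of the moment at which its call begins. There is no depth.
- env.sign_off(): hands the job in; it is judged then, once.
Trained networks look in a picture, given as the dict that the camera call returned (one of the last four; its "shot" number tells which), for a name from the list of things; names that differ only in an ending like _2 or _b are one class to them, and where a whole thing is asked for, a point or a joint stands for the part that bears it (a point fixed in the world has none). Each returns a list of dicts, best first, with "p" (0 to 1); they miss things now and then, are a little off and sometimes report something else, mostly with a low value. They report only what shows in the picture. A call takes as long as a camera call. They do not tell look-alikes from the thing itself.
- models.search_frame(picture, target): "centre" ([column, row] in pixels, amid what is visible of it).
- models.cut_out(picture, target): "pixels" (480x640 bool, what is visible of it) and "centre" ([column, row] in pixels, amid what is visible of it).
The state is a dict: "time_s": time; "qpos": joint angles; "joint_velocities": joint speeds; "effort": joint torques, N m; "tool_pos": TCP position; "tool_rot": TCP orientation; "force": force on the tool from outside, world axes, zero at the start; "wrist_torque": the same for the moment, N m; "grip_width": finger opening in m; "grasp_force": force on a finger pad.
Only numpy, scipy, OpenCV 4.12 (cv2) and the standard library are available. Lean on these libraries where they do the work, as an engineer would, in place of code of your own. Each camera call takes 0.05 s, during which the arm holds its last target. There are 200 camera calls.

## Working session

There is one attempt and no reset: what is moved stays moved. The work goes in short steps, Python scripts to look and compute and a tool call to move; the robot and the scene stay as the last step left them, time stands still between calls to the robot, and variables do not carry over. Pictures are saved under pics/ and viewed, at most 10 in all, crops included, and the job is handed in when it is done.

Besides the shell and the picture viewer there is one more tool, called after ">>>" as name(argument=value, ...) on one line, values as JSON. drive_tool: Moves the arm, as the interface text tells. Its arguments: {"type":"object","properties":{"angular":{"type":"array","items":{"type":"array","items":{"type":"number"}}},"delta_pos":{"type":"array","items":{"type":"array","items":{"type":"number"}}},"gripper":{"type":"array","items":{"type":"number"}},"squeeze":{"type":"number"}},"required":["angular","delta_pos","gripper"]}

```bash
mkdir -p pics
cat > h.py <<'E'
import numpy as np, cv2
from cell import telemetry, eyes, env, models
from scipy.spatial.transform import Rotation as R
def camR(p):
    o=np.array(p["orientation"],float)
    if o.shape==(3,3): return o
    return R.from_euler('xyz',o,degrees=True).as_matrix()
def ray(p,uv):
    n=cv2.undistortPoints(np.array([[uv]],float),np.array(p["mtx"]),np.array(p["D"]))[0,0]
    return np.array(p["origin"]),camR(p)@np.array([n[0],n[1],1])
def atz(p,uv,z):
    o,d=ray(p,uv); return o+d*(z-o[2])/d[2]
def proj(p,X):
    M=camR(p); rv,_=cv2.Rodrigues(M.T); t=-M.T@np.array(p["origin"])
    return cv2.projectPoints(np.array(X,float).reshape(-1,1,3),rv,t,np.array(p["mtx"]),np.array(p["D"]))[0][:,0]
def save(p,n): cv2.imwrite("pics/"+n,cv2.cvtColor(p["pixels"],cv2.COLOR_RGB2BGR))
E
python3 - <<'E'
from h import *
print(env.finger_overhang, telemetry.get_obs())
for c in ["top","scene"]:
    p=eyes.read_camera(c); save(p,c+"0.png"); print(c,p["origin"],p["orientation"])
    for t,z in [("large_ball",.12),("small_ball_center",.115),("gate",.08),("sorter",.06),("vial",.03),("sample_cup",.02),("calibration_block",.015)]:
        r=models.search_frame(p,t)[:3]
        print(t,[(np.round(d["p"],2),np.round(d["centre"]),np.round(atz(p,d["centre"],z),3)) for d in r])
E
```

```text
0.014 {'time_s': 0.0, 'qpos': array([-67.65851908,  18.43992226,  -4.01631819,  83.17686574,
         1.29635482,  78.53973187,  -3.25880713]), 'joint_velocities': array([ 0.03587853, -0.02296671, -0.15315518, -0.08208582, -0.02479295,
       -0.03106919, -0.02570268]), 'effort': array([-3.28357073e-04, -4.91296971e+01, -4.04204344e-01, -3.12537789e+01,
       -6.39297324e-02,  4.38735075e-02,  1.73681069e-04]), 'tool_pos': array([0.23842948, 0.60411394, 0.23543462]), 'tool_rot': array([-1.79888804e+02,  6.86785183e-03,  1.58470529e+02]), 'force': array([-0.46306791, -0.12242135,  0.29541892]), 'wrist_torque': array([-0.03581892,  0.06893326,  0.00476022]), 'grasp_force': 0.0, 'grip_width': 0.08714430503039416}
top [0.29984461 0.34235423 0.9193471 ] [-1.66436758e+02  1.59782747e-01 -9.32001896e+01]
large_ball [(np.float64(0.89), array([352., 266.]), array([0.452, 0.307, 0.12 ])), (np.float64(0.82), array([437., 272.]), array([0.436, 0.185, 0.12 ])), (np.float64(0.72), array([440., 236.]), array([0.489, 0.175, 0.12 ]))]
small_ball_center [(np.float64(0.68), array([313., 260.]), array(
[... 960 characters left out ...]
float64(0.6), array([298., 245.]), array([0.449, 0.305, 0.12 ]))]
small_ball_center [(np.float64(0.45), array([273., 234.]), array([0.421, 0.357, 0.115]))]
gate [(np.float64(0.84), array([316., 220.]), array([0.524, 0.374, 0.08 ]))]
sorter [(np.float64(0.6), array([309., 248.]), array([0.485, 0.332, 0.06 ]))]
vial [(np.float64(0.69), array([344., 301.]), array([0.494, 0.207, 0.03 ]))]
sample_cup [(np.float64(0.86), array([233., 240.]), array([0.365, 0.458, 0.02 ]))]
calibration_block [(np.float64(0.7), array([314., 192.]), array([0.589, 0.505, 0.015])), (np.float64(0.58), array([346., 303.]), array([0.5  , 0.209, 0.015])), (np.float64(0.3), array([293., 246.]), array([0.473, 0.385, 0.015]))]
```

View pics/top0.png

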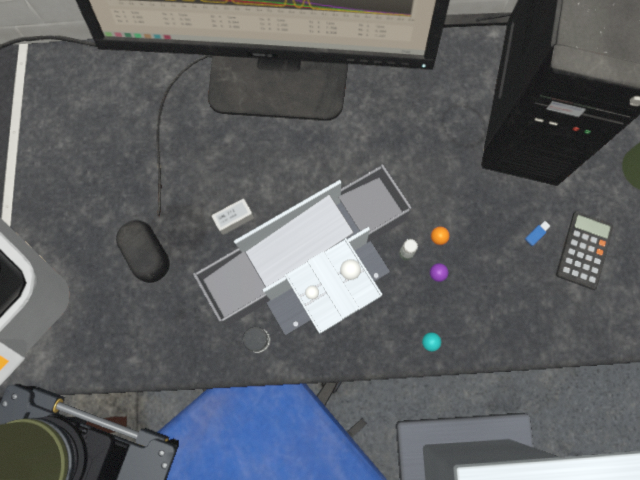

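View pics/scene0.png

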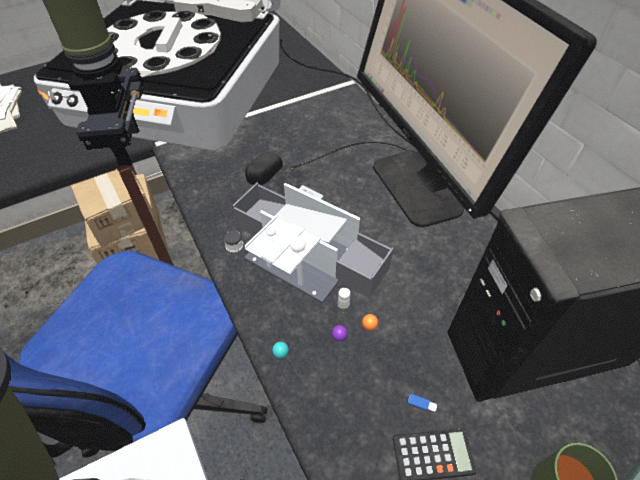

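The top view shows the large white ball in the right lane at (351,269), the small one in the left lane at (312,292), the gate around (300,240), and the vial at (410,248). The scene view agrees with this. The orange, purple and turquoise balls are decoys. Next I'll fit the sorter pose and check it with an overlay.

```bash
cat > fit.py <<'E'
from h import *
from scipy.optimize import least_squares
def T(s,P):
    P=np.array(P,float); c,n=np.cos(s[2]),np.sin(s[2])
    return np.c_[s[0]+c*P[:,0]-n*P[:,1], s[1]+n*P[:,0]+c*P[:,1], P[:,2]]
E
python3 - <<'E'
from fit import *
obs=[]
P=[]
for c in ["top","scene"]:
    p=eyes.read_camera(c); P.append(p)
    big=[d for d in models.cut_out(p,"large_ball")]
    sm=[d for d in models.cut_out(p,"small_ball_center")]
    g=p["pixels"]
    # white-ball blobs: nearest network hits to expected places
    eL=proj(p,[[.452,.306,.12]])[0]; eS=proj(p,[[.421,.363,.115]])[0]
    for L,e,X in((big,eL,[-.085,-.032,.12]),(sm,eS,[-.085,.032,.115])):
        L=[d for d in L if np.hypot(*(np.array(d["centre"])-e))<8]
        if L: print(c,X,L[0]["p"],L[0]["centre"],L[0]["pixels"].sum()); obs.append((p,np.array(L[0]["centre"]),X))
    gt=models.cut_out(p,"gate")
    if gt: print("gate",gt[0]["centre"],gt[0]["p"])
    v=models.cut_out(p,"vial"); print("vial",[(d["p"],d["centre"]) for d in v])
f=lambda s: np.concatenate([proj(p,T(s,[X]))[0]-uv for p,uv,X in obs])
r=least_squares(f,[.51,.37,.47]); s=r.x; print(s,np.degrees(s[2]),f(s))
np.save("s.npy",s)
a=np.array
def gp(y,t=-.28,z0=.035,x=0): return [x, y*np.cos(t)-z0*np.sin(t), .045+y*np.sin(t)+z0*np.cos(t)]
lines=[[[-.138,-.053,.114],[-.138,.053,.114],[-.038,.053,.108],[-.038,-.053,.108],[-.138,-.053,.114]],
 [[.044,-.092,.11],[.044,.092,.11]],[[-.044,-.092,.1],[-.044,.092,.1]],
 [[-.044,-.172,.072],[.044,-.172,.072]],[[-.044,.172,.072],[.044,.172,.072]],
 [gp(-.08,.28*-1,x=-.035),gp(-.08,x=.035),gp(.08,x=.035),gp(.08,x=-.035)]]
for p,n,(x0,y0) in zip(P,"ts",[(180,155),(190,160)]):
    k=3; im=cv2.resize(cv2.cvtColor(p["pixels"],cv2.COLOR_RGB2BGR)[y0:y0+195,x0:x0+260],None,fx=k,fy=k,interpolation=cv2.INTER_CUBIC)
    for l in lines:
        q=((proj(p,T(s,l))-[x0,y0]+.5)*k).astype(int); cv2.polylines(im,[q],False,(0,0,255),1)
    cv2.imwrite(f"pics/ov_{n}.png",im)
E
```

```text
top [-0.085, -0.032, 0.12] 0.52 [348.7, 267.2] 299
top [-0.085, 0.032, 0.115] 0.63 [308.8, 288.8] 144
gate [300.4, 241.1] 0.67
vial [(0.55, [406.7, 250.1])]
scene [-0.085, -0.032, 0.12] 0.62 [295.6, 243.0] 206
gate [313.0, 221.3] 0.74
vial [(0.65, [346.3, 301.2])]
[0.51392319 0.37551828 0.41776832] 23.93636177609267 [-0.25598729  0.93117283  0.07290079 -0.03701157  1.11936323 -0.30266955]
```

View pics/ov_t.png

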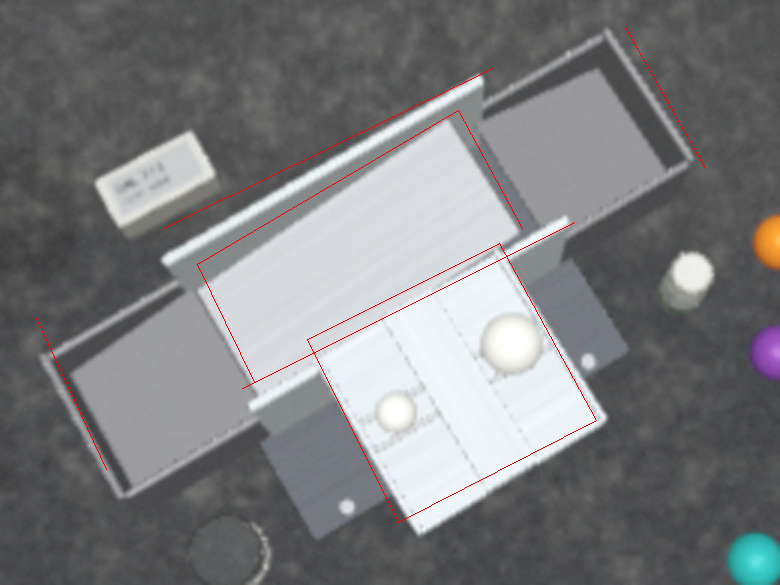

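The overlay is a few millimetres off. Real corners in the crop: chutes at (608,30), (692,158), (42,355) and (122,496); deck rear at (606,418) and (418,533); balls at (512,343) and (396,411). I'll refit on these.

Run:
```python
from fit import *
p=eyes.read_camera("top")
C=[((650,94),[0,-.172,.072]),((82,425.5),[0,.172,.072]),((606,416),[-.138,-.053,.114]),((418,533),[-.138,.053,.114]),
((512,343),[-.085,-.032,.12]),((396,411),[-.085,.032,.115]),((163,259),[.044,.092,.11]),((482,75),[.044,-.092,.11]),((570,218),[-.0415,-.092,.1]),((250,405),[-.0415,.092,.1])]
uv=np.array([c[0] for c in C])/3-.5+[180,155]; X=np.array([c[1] for c in C])
f=lambda s:(proj(p,T(s,X))-uv).ravel()
s=least_squares(f,[.51,.37,.45],loss='soft_l1').x
print(s,np.degrees(s[2])); print(f(s).reshape(-1,2).round(1))
np.save("s.npy",s)
print("large",T(s,[[-.085,-.032,.12]]),"small",T(s,[[-.085,.032,.115]]))
q=scene=eyes.read_camera("scene")
for t in["large_ball"]:
  for d in models.search_frame(q,t): print(d["p"],d["centre"])
print(proj(q,T(s,[[-.085,-.032,.12],[0,0,.08],[0,-.172,.072]])))
sv=models.search_frame(p,"vial"); print("vial in sorter",[ (np.array([[np.cos(s[2]),np.sin(s[2])],[-np.sin(s[2]),np.cos(s[2])]])@(atz(p,d["centre"],.05)[:2]-s[:2])) for d in sv])
for y in(-.065,-.07): 
  g=[0,y*np.cos(.28)-.035*np.sin(-.28),.045-y*np.sin(.28)+.035*np.cos(.28)]; print(g,T(s,[g]))
```

```text
[0.50744834 0.37680545 0.48644074] 27.871001229273528
[[ 0.8 -1.1]
 [-1.3 -0.1]
 [ 0.7  0.6]
 [ 0.   0. ]
 [ 0.4  0.5]
 [ 1.   1.1]
 [-0.5 -1.2]
 [-0.5 -0.8]
 [-0.4 -0.1]
 [-0.3  0.3]]
large [[0.44726758 0.30878137 0.12      ]] small [[0.4173487  0.36535752 0.115     ]]
0.77 [282.2, 348.4]
0.62 [340.5, 332.5]
0.58 [369.4, 318.6]
0.54 [298.9, 243.0]
0.19 [311.3, 246.1]
[[296.51355237 244.20982508]
 [308.57585214 222.31549331]
 [382.66989952 261.98787355]]
vial in sorter [array([-0.09339657, -0.13841676]), array([-0.02836123, -0.001614  ])]
[0, np.float64(-0.05279615579045613), np.float64(0.09660005749754437)] [[0.53212962 0.33013353 0.09660006]]
[0, np.float64(-0.05760143298200998), np.float64(0.09798183574036494)] [[0.534376   0.32588565 0.09798184]]
```

View pics/ov_s.png

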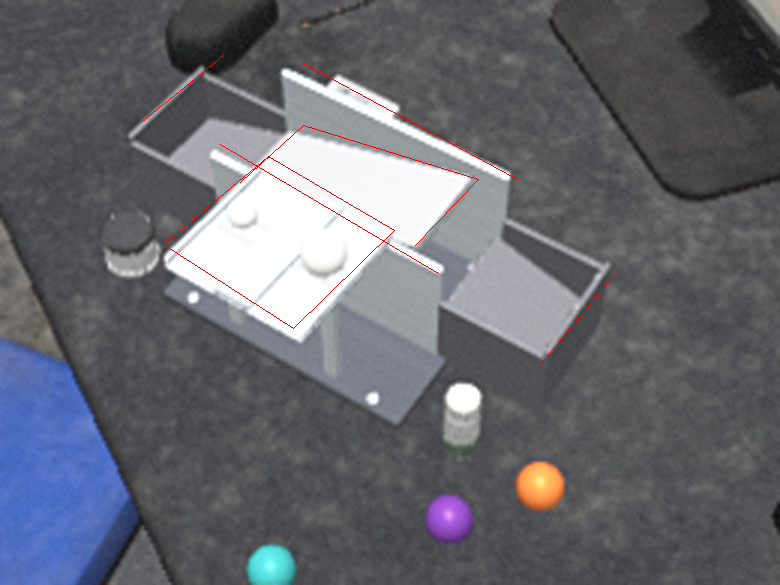

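The refit is good: residuals are about 1 px, and the scene view agrees. The sorter is at (0.507, 0.377) with yaw 27.9°, and the large ball is in the right lane. The fingers will be closed with tool y along the sorter's y. I'll move above the gate's right end at the current height and then turn.

>>> drive_tool(angular=[[0, 0, 0], [0, 0, 0], [0, 0, 0], [0, 0, 0], [0, 0, 0], [0, 0, 0], [0, 0, 0], [0, 0, 0], [0, 0, 0], [0, 0, 0], [0, 0, 0], [0, 0, 0], [0, 0, 0], [0, 0, 0], [0, 0, -0.143], [0, 0, -0.143], [0, 0, -0.143], [0, 0, -0.143], [0, 0, -0.143], [0, 0, -0.143]], delta_pos=[[-2.7, -1.08, 0], [-2.7, -1.08, 0], [-2.7, -1.08, 0], [-2.7, -1.08, 0], [-2.7, -1.08, 0], [-2.7, -1.08, 0], [-2.7, -1.08, 0], [-2.7, -1.08, 0], [-2.7, -1.08, 0], [-2.7, -1.08, 0], [-2.7, -1.08, 0], [-2.7, -1.08, 0], [-2.7, -1.08, 0], [-2.7, -1.08, 0], [0, 0, 0], [0, 0, 0], [0, 0, 0], [0, 0, 0], [0, 0, 0], [0, 0, 0]], gripper=[0, 0, 0, 0, 0, 0, 0, 0, 0, 0, 0, 0, 0, 0, 0, 0, 0, 0, 0, 0])

```text
time_s: 3.5
tool_pos: [0.5347, 0.3253, 0.2366]
tool_rot: [180.0, 0.0, -152.0]
force: [-0.8, 0.3, -0.3]
grip_width: 0.0005
grasp_force: 0.0
```

```bash
cat > ov.py <<'E'
from fit import *
import sys
def gp(y,t,x): return [x, y*np.cos(t)-.035*np.sin(t), .045+y*np.sin(t)+.035*np.cos(t)]
def overlay(p,s,n,t=-.28):
    im=cv2.cvtColor(p["pixels"],cv2.COLOR_RGB2BGR).copy()
    L=[[[-.138,-.053,.114],[-.138,.053,.114],[-.038,.053,.108],[-.038,-.053,.108],[-.138,-.053,.114]],
    [[.044,-.092,.11],[.044,.092,.11]],[[-.044,-.092,.1],[-.044,.092,.1]],[[-.044,-.172,.072],[.044,-.172,.072]],
    [gp(-.08,t,-.035),gp(-.08,t,.035),gp(.08,t,.035),gp(.08,t,-.035),gp(-.08,t,-.035)]]
    for l in L:
        l=np.concatenate([np.linspace(a,b,12) for a,b in zip(l[:-1],l[1:])])
        cv2.polylines(im,[np.clip(proj(p,T(s,l)),-2000,2000).astype(int)],False,(0,0,255),1)
    cv2.imwrite("pics/"+n,im)
E
python3 - <<'E'
from ov import *
p=eyes.read_camera("wrist"); s=np.load("s.npy"); overlay(p,s,"w1.png"); print(p["origin"],telemetry.get_obs()["qpos"])
E
```

```text
[0.45999623 0.28504372 0.38525333] [-36.53356862  15.30977354   3.40483242  87.04180429  -0.91691454
  77.66261697  85.2146165 ]
```

View pics/w1.png

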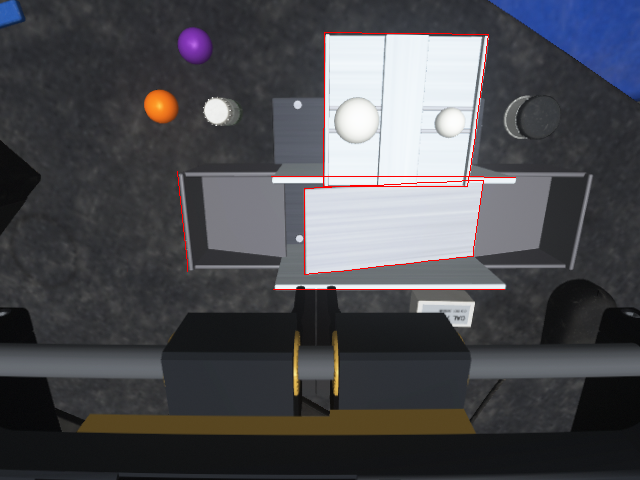

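The wrist overlay matches the sorter edges to within 2–3 px. The large ball is at (356,120), the small one at (450,122), and the gate's raised right end is at about (305,230). I'll descend and press slowly.

>>> drive_tool(angular=[[0, 0, 0], [0, 0, 0], [0, 0, 0], [0, 0, 0], [0, 0, 0], [0, 0, 0], [0, 0, 0], [0, 0, 0], [0, 0, 0], [0, 0, 0]], delta_pos=[[0, 0, 2.5], [0, 0, 2.5], [0, 0, 2.5], [0, 0, 2.5], [0, 0, 1.5], [0, 0, 0.3], [0, 0, 0.3], [0, 0, 0.3], [0, 0, 0.3], [0, 0, 0.3]], gripper=[0, 0, 0, 0, 0, 0, 0, 0, 0, 0])

```text
time_s: 4.55
tool_pos: [0.5358, 0.3254, 0.1077]
tool_rot: [-180.0, 0.1, -152.4]
force: [1.4, -0.4, 2.9]
grip_width: 0.0006
grasp_force: 0.8
```

>>> drive_tool(angular=[[0, 0, 0], [0, 0, 0], [0, 0, 0], [0, 0, 0], [0, 0, 0], [0, 0, 0], [0, 0, 0]], delta_pos=[[0, 0, 0.3], [0, 0, 0.3], [0, 0, 0.3], [0, 0, 0.3], [0, 0, 0.3], [0, 0, 0.3], [0, 0, 0.3]], gripper=[0, 0, 0, 0, 0, 0, 0])

```text
time_s: 5.25
tool_pos: [0.5344, 0.3255, 0.085]
tool_rot: [180.0, -0.0, -152.4]
force: [-1.2, -0.3, -0.3]
grip_width: 0.0003
grasp_force: 0.0
```

The force has dropped off, so the gate has rocked over. I'll lift and move behind the ball, passing above it.

>>> drive_tool(angular=[[0, 0, 0], [0, 0, 0], [0, 0, 0], [0, 0, 0], [0, 0, 0], [0, 0, 0], [0, 0, 0], [0, 0, 0], [0, 0, 0], [0, -0.1, 0], [0, -0.1, 0]], delta_pos=[[0, 0, -2.5], [0, 0, -2.5], [0, 0, -2.5], [0, 0, -2.5], [2.7, 0.6, 0], [2.7, 0.6, 0], [2.7, 0.6, 0], [2.7, 0.6, 0], [2.7, 0.4, 0], [0, 0, 0], [0, 0, 0]], gripper=[0, 0, 0, 0, 0, 0, 0, 0, 0, 0, 0])

```text
time_s: 6.35
tool_pos: [0.402, 0.288, 0.1857]
tool_rot: [180.0, 11.7, -152.3]
force: [0.4, -0.0, 0.3]
grip_width: 0.0003
grasp_force: 0.0
```

```bash
cat > st.py <<'E'
from ov import *
s=np.load("s.npy"); o=telemetry.get_obs()
M=R.from_euler('z',s[2]).as_matrix()
Q=R.from_euler('xyz',o["tool_rot"],degrees=True).as_matrix()
S=lambda X:M.T@(np.array(X)-[s[0],s[1],0])
tcp=S(o["tool_pos"]); tip=S(o["tool_pos"]+.014*Q[:,2])
print("tcp",tcp.round(4),"tip",tip.round(4),"toolaxes in sorter\n",(M.T@Q).round(3),o["force"].round(1))
E
python3 - <<'E'
from st import *
p=eyes.read_camera("top"); overlay(p,s,"t2.png",.28)
im=cv2.imread("pics/t2.png")[155:350,180:440]; cv2.imwrite("pics/t2c.png",cv2.resize(im,None,fx=3,fy=3))
E
```

```text
tcp [-0.1348 -0.0292  0.1857] tip [-0.1319 -0.0292  0.172 ] toolaxes in sorter
 [[-0.979  0.004  0.203]
 [ 0.004  1.    -0.   ]
 [-0.203  0.    -0.979]] [ 0.4 -0.   0.3]
```

View pics/t2c.png

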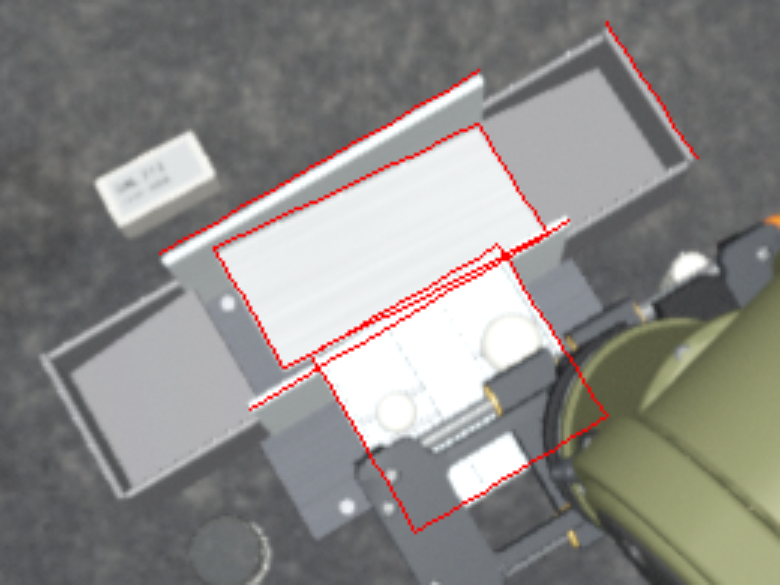

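The gate overlay now matches leaning right, with the balls at (512,343) and (396,411) undisturbed. I'll lower the tilted fingertip behind the ball.

>>> drive_tool(angular=[[0, 0, 0], [0, 0, 0], [0, 0, 0], [0, 0, 0], [0, 0, 0]], delta_pos=[[0.29, -0.07, 1.4], [0.29, -0.07, 1.4], [0.29, -0.07, 1.4], [0.29, -0.07, 1.38], [0, 0, 0]], gripper=[0, 0, 0, 0, 0])

```text
time_s: 6.9
tool_pos: [0.402, 0.2839, 0.1265]
tool_rot: [-180.0, 11.2, -152.4]
force: [-0.0, 0.1, 0.4]
grip_width: 0.0003
grasp_force: 0.0
```

```bash
python3 -c "
from st import *
p=eyes.read_camera('wrist'); overlay(p,s,'w3.png',.28)"
```

```text
tcp [-0.1367 -0.0328  0.1265] tip [-0.1339 -0.0329  0.1128] toolaxes in sorter
 [[-0.981  0.004  0.194]
 [ 0.004  1.    -0.002]
 [-0.194 -0.001 -0.981]] [-0.   0.1  0.4]
```

View pics/w3.png

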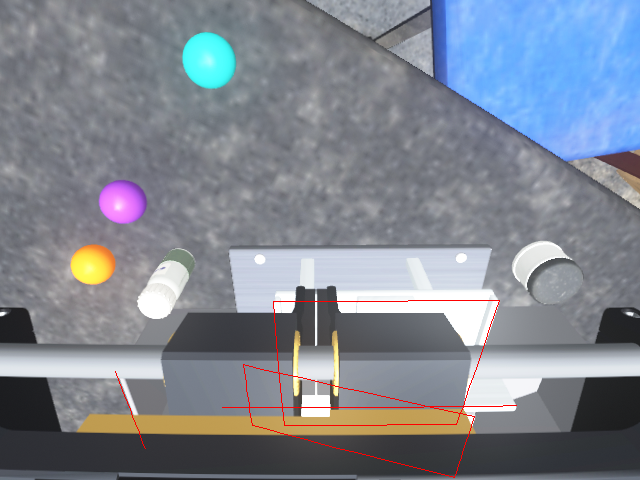

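The tip is behind the lane's rear end, centred at y −33 mm, z 113 mm, about 25 mm behind the ball. I'll push slowly forward.

>>> drive_tool(angular=[[0, 0, 0], [0, 0, 0], [0, 0, 0], [0, 0, 0], [0, 0, 0], [0, 0, 0], [0, 0, 0], [0, 0, 0], [0, 0, 0], [0, 0, 0], [0, 0, 0], [0, 0, 0]], delta_pos=[[-0.49, 0, 0.09], [-0.49, 0, 0.09], [-0.49, 0, 0.09], [-0.49, 0, 0.09], [-0.2, 0, 0.04], [-0.2, 0, 0.04], [-0.2, 0, 0.04], [-0.2, 0, 0.04], [-0.2, 0, 0.04], [-0.2, 0, 0.04], [-0.2, 0, 0.04], [-0.2, 0, 0.04]], gripper=[0, 0, 0, 0, 0, 0, 0, 0, 0, 0, 0, 0])

```text
time_s: 8.15
tool_pos: [0.4358, 0.3017, 0.1291]
tool_rot: [-180.0, 11.5, -152.4]
force: [0.2, -1.3, -0.1]
grip_width: 0.0003
grasp_force: 0.0
```

```bash
cat > balls.py <<'E'
from st import *
for c in("top","scene"):
    p=eyes.read_camera(c)
    for t,z in(("large_ball",.06),("small_ball_center",.115)):
        print(c,t,[(d["p"],np.round(d["centre"]),S(atz(p,d["centre"],z)).round(3)) for d in models.search_frame(p,t)])
E
python3 balls.py
```

```text
tcp [-0.0985 -0.0329  0.1291] tip [-0.0957 -0.0329  0.1154] toolaxes in sorter
 [[-0.98   0.004  0.199]
 [ 0.004  1.    -0.001]
 [-0.199 -0.    -0.98 ]] [ 0.2 -1.3 -0.1]
top large_ball [(0.72, array([340., 244.]), array([-0.034, -0.045,  0.06 ])), (0.21, array([256., 339.]), array([-0.094,  0.138,  0.06 ]))]
top small_ball_center []
scene large_ball [(0.6, array([369., 321.]), array([-0.119, -0.21 ,  0.06 ])), (0.48, array([282., 349.]), array([-0.247, -0.112,  0.06 ])), (0.26, array([333., 266.]), array([-0.052, -0.093,  0.06 ]))]
scene small_ball_center [(0.67, array([336., 264.]), array([-0.08 , -0.115,  0.115]))]
```

The ball has come over the wire and is rolling. I'll back off and lift away while it rolls down.

>>> drive_tool(angular=[[0, 0, 0], [0, 0, 0], [0, 0, 0], [0, 0, 0], [0, 0, 0], [0, 0, 0], [0, 0, 0], [0, 0, 0], [0, 0, 0], [0, 0, 0], [0, 0, 0], [0, 0, 0], [0, 0, 0], [0, 0, 0]], delta_pos=[[1, 0, -0.2], [1, 0, -0.2], [1, 0, -0.2], [0, 0, -2.5], [0, 0, -2.5], [0, 0, -2.5], [0, 0, -2.5], [0, 0, -2], [0, 0, 0], [0, 0, 0], [0, 0, 0], [0, 0, 0], [0, 0, 0], [0, 0, 0]], gripper=[0, 0, 0, 0, 0, 0, 0, 0, 0, 0, 0, 0, 0, 0])

```text
time_s: 9.85
tool_pos: [0.3869, 0.2763, 0.2459]
tool_rot: [-180.0, 11.4, -152.4]
force: [1.1, 0.6, -0.2]
grip_width: 0.0002
grasp_force: 0.0
```

```bash
python3 balls.py; python3 -c "
from st import *
p=eyes.read_camera('scene'); save(p,'s4.png')"
```

```text
tcp [-0.1536 -0.0325  0.2459] tip [-0.1508 -0.0325  0.2321] toolaxes in sorter
 [[-0.98   0.004  0.198]
 [ 0.004  1.    -0.001]
 [-0.198 -0.    -0.98 ]] [ 1.1  0.6 -0.2]
top large_ball [(0.67, array([436., 234.]), array([-0.098, -0.183,  0.06 ])), (0.49, array([378., 184.]), array([ 0.019, -0.15 ,  0.06 ]))]
top small_ball_center [(0.54, array([308., 288.]), array([-0.075,  0.033,  0.115]))]
scene large_ball [(0.8, array([281., 348.]), array([-0.246, -0.11 ,  0.06 ])), (0.72, array([343., 332.]), array([-0.162, -0.183,  0.06 ])), (0.68, array([378., 258.]), array([ 0.012, -0.158,  0.06 ])), (0.47, array([368., 321.]), array([-0.119, -0.208,  0.06 ]))]
scene small_ball_center []
tcp [-0.1533 -0.0324  0.2465] tip [-0.1505 -0.0324  0.2328] toolaxes in sorter
 [[-0.98   0.004  0.199]
 [ 0.004  1.    -0.001]
 [-0.199  0.    -0.98 ]] [-0.3 -0.6  0.1]
```

View pics/s4.png

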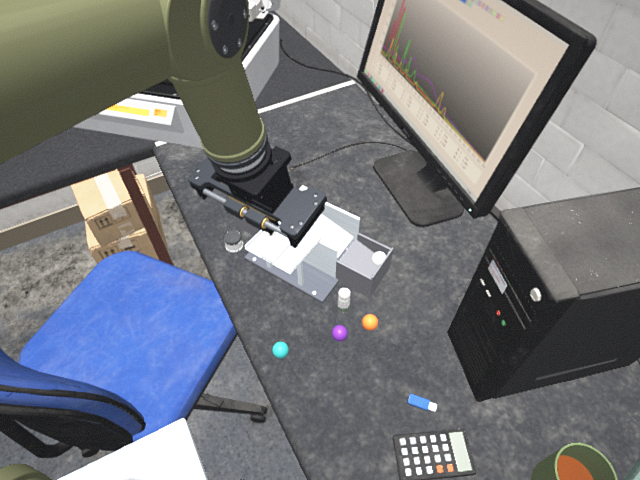

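The white ball lies at the end of the right chute at (378,258). The vial and cup stand where they were. I'll wait a second for it to settle, compare positions, and hand in if all is at rest.

>>> drive_tool(angular=[[0, 0, 0], [0, 0, 0], [0, 0, 0], [0, 0, 0], [0, 0, 0], [0, 0, 0], [0, 0, 0], [0, 0, 0], [0, 0, 0], [0, 0, 0]], delta_pos=[[0, 0, 0], [0, 0, 0], [0, 0, 0], [0, 0, 0], [0, 0, 0], [0, 0, 0], [0, 0, 0], [0, 0, 0], [0, 0, 0], [0, 0, 0]], gripper=[0, 0, 0, 0, 0, 0, 0, 0, 0, 0])

```text
time_s: 11.2
tool_pos: [0.3871, 0.2764, 0.2465]
tool_rot: [180.0, 11.5, -152.4]
force: [-1.0, 0.0, 0.6]
grip_width: 0.0001
grasp_force: 0.0
```

Run:
```python
from st import *
a=eyes.read_camera("scene")
for i in range(6): b=eyes.read_camera("scene")
c=np.s_[235:285,350:395]
print("motion",np.abs(a["pixels"][c].astype(int)-b["pixels"][c]).mean())
d=[np.array(d["centre"]) for d in models.search_frame(b,"large_ball")]
X=[S(atz(b,u,.042)).round(3) for u in d]; print(X)
p=eyes.read_camera("top"); Y=[S(atz(p,d["centre"],.042)).round(3) for d in models.search_frame(p,"large_ball")]; print(Y)
print([S(atz(p,d["centre"],.115)).round(3) for d in models.search_frame(p,"small_ball_center")])
ok=any(abs(x[0])<.033 and -.168<x[1]<-.12 for x in X)
if ok: print(env.sign_off())
```

```text
tcp [-0.1533 -0.0325  0.2465] tip [-0.1506 -0.0325  0.2328] toolaxes in sorter
 [[-0.98   0.004  0.199]
 [ 0.004  1.    -0.001]
 [-0.199  0.    -0.98 ]] [-1.   0.   0.6]
motion 1.9342222222222223
[array([-0.158, -0.175,  0.042]), array([ 0.026, -0.15 ,  0.042]), array([-0.236, -0.104,  0.042]), array([-0.107, -0.204,  0.042])]
[array([ 0.029, -0.155,  0.042])]
[array([-0.076,  0.036,  0.115])]
the job is handed in; nothing more can be done
None
```

The gate was pressed over to the right, the larger ball was nudged off its lane and rolled into the right chute (x about 26–29 mm, y about −150 to −155 mm), the smaller ball still showed in its seat, and the job was handed in at about 12 s; no verdict came back.

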